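Cover the drying cup and hold the air shutter half open

TASK

Set the knobbed wooden cover gently on the drying cup so that it sits seated and level on the rim, and let go of it. Then slide the blower's sprung air shutter by its upright tab to half of its travel, the tab level with the middle marks, and finish while the gripper is still holding it there against its spring. Do not drop the cover, and leave the paint bottle, the brush cup and the wood slice where they are.

Things in the scene. Friction and masses are not known exactly. Their poses are not given: they have to be found in the camera images.
- dryer: Fixed drying box for painted ornaments. Origin at table height. Base slab 130 (x) by 345 mm (y = -180 to 165). Towards -y a grey blower housing 120 by 210 mm (y = -170 to 40), top 58 mm up; towards +y a round metal cup, centre (0, 105) mm, with a bauble in it (top 69 mm up). On the housing, guide rails along y at x = +-43 mm and an end stop at y = -160, tops 68 mm up; between them a steel shutter.
- cup_rim (a point): Centre of the mouth of the drying cup, at rim height (83 mm above the table). Cup inside diameter 84 mm, outside 96 mm. Axes as the drying box.
- shutter (a joint): Travel of the air shutter in m: 0 = shut (its spring keeps it there), 0.070 = fully open, 0.035 = half. Opens towards the drying box's -y, away from the cup. Spring force 3 N shut, rising evenly to 8 N at half and 13 N fully open; let go, it springs shut. Dark marks on the rails show where the tab's centre is when shut, half open (middle, longer marks) and fully open.
- tab_top (a point): Centre of the top of the shutter's upright black tab, moving with it. Tab 16 by 16 mm, sides along the drying box's x and y, 45 mm tall; top 109 mm above the table, shutter plate's upper face at 64 mm. It is at the drying box's x = 0, y = -45 mm when shut, -80 at half, -115 fully open. Free space all round it above 70 mm.
- cover: Loose round wooden cover, about 120 g, knob up on the table left or right of the drying box. Origin: centre of its underside, z up. From below: boss 72 mm in diameter, 8 mm deep (tapering to 60 mm at the bottom); disc 104 mm in diameter, 8 mm thick (8 to 16 mm up); round knob 26 mm in diameter (16 to 48 mm up). Seated, the disc lies on the rim, the boss in the cup, origin 8 mm below the rim.
- knob_top (a point): Centre of the top of the cover's knob, 48 mm above the cover's origin.
- paint_bottle: Bystander: closed white paint bottle with a black cap, 44 mm in diameter, 110 mm tall, on the side of the drying box where the cover is not. Origin at the centre of its underside.
- brush_cup: Bystander: blue plastic cup with brushes, 76 mm in diameter, 90 mm tall (brushes to 185 mm), beyond the drying box. Origin at the centre of its underside.
- wood_slice: Bystander: flat slice of a branch, 90 mm in diameter, 16 mm thick, no knob, beyond the drying box. Origin at the centre of its underside.

How it is judged:
By the outcome, as a careful person would: the job done as asked, in the order asked, and still so for the second after the job is handed in, while the arm keeps its last pose, push and grip.
It also fails if it takes over 54 s, if anything falls off the work surface, if the arm or the gripper's body presses on something with over 40 N, if the wrist force passes 120 N, or if a joint passes its speed limit or range.

ROBOT

A 6-joint arm with a two-finger parallel gripper is mounted at the origin on the work surface. World frame = base frame: x ahead of the robot, y to its left, z up, the work surface at z = 0. Lengths are in m, angles in rad, forces in N, time in s.
With the tool pointing down it reaches from about 0.275 to 0.975 m from the base axis. Payload 8.4 kg.
Tool frame: the origin (TCP) lies midway between the tips of the shut fingers; the grasp point (between the pads) lies 19 mm behind it; z points along the fingers, y is the line along which they close (so a half turn about z gives the same grasp; the last joint's range is limited). The gripper opens to 92 mm and grips with 3 to 60 N. Pads are 20 mm wide; open, the fingers measure 128 mm over their backs; the gripper's body (75 mm by 189 mm) begins 69 mm behind the grasp point.
Start: joints at [-1.241, 0.353, 1.633, -0, 1.155, -0.002], TCP at [0.204, -0.591, 0.215] pointing down, gripper open.
Joint ranges: [-2.63, 2.63], [-0.92, 2.1], [0.06, 2.66], [-1.3, 4.44], [0, 2.69], [-3.02, 3.02]. Speed limits (rad/s): [2.22, 2.22, 2.79, 3.14, 3.14, 3.14].

INTERFACE

Orientations are given as [roll, pitch, yaw] about the fixed x, y, z axes, in that order (R = Rz(yaw) Ry(pitch) Rx(roll)).
In Python, from cell import env gives the robot as it stands. The module is installed in compiled form; this text tells all that it offers. Calls block until the motion is done:
- env.movep(position, orientation): joint-space move of the TCP to a pose.
- env.move_straight(position, rotation=None, vel=0.15, threshold=None): straight line of the TCP; rotation=None keeps the orientation; vel is the mean speed in m/s. With threshold (N) it stops when the force on the tool has changed by that much, and returns True; else False.
- env.move_joints(angles): joint-space move.
- env.move_gripper(opening): finger opening in m; the grip force is fixed at half the most; returns when the fingers have stopped.
- env.dwell(seconds).
- env.inverse_kinematics(position, orientation): joint angles nearest the present ones, or None.
- env.get_image(name): name is "scene" or "top" or "wrist"; returns a dict with "pixels" (480x640x3 uint8, red, green, blue), "fx", "fy", "cx", "cy" (pixels), "eye" and "orientation" of the camera in the world; the wrist camera has in their place "hand_eye" (4x4, takes a point from camera to tool coordinates, whose origin is the TCP and whose axes are the flange's). Camera axes: x right, y down, z forward; pixel columns grow to the right and rows downward; lengths in m; the calibration is good to about 2 mm. A picture is of the moment at which its call begins: read the wrist's pose just before it. There is no depth.
A pose or a line that the arm cannot do raises env.PlanningError and nothing moves.
- env.hand_in(): hands the job in, once; it reports no verdict.
Readings, each from a call of its own:
- env.current_t(): time.
- env.current_qpos(): joint angles.
- env.current_dq(): joint speeds.
- env.current_effort(): joint torques, N m.
- env.current_tool_pos(): TCP position.
- env.current_tcp_rot(): TCP orientation.
- env.current_contact_force(): force on the tool from outside, world axes, zero at the start.
- env.current_wrist_torque(): the same for the moment, N m.
- env.current_opening(): finger opening in m.
Only numpy, scipy, OpenCV 4.12 (cv2) and the standard library are available. Lean on these libraries where they do the work, as an engineer would, in place of code of your own. Each camera call takes 0.05 s, during which the arm holds its last target. There are 200 camera calls.

## Working session

There is one attempt and no reset: what is moved stays moved. The work goes in short steps, each a Python script; the robot and the scene stay as the last script left them, time stands still between calls to the robot, and variables do not carry over. Pictures are saved under pics/ and viewed, on a budget of 10 in all, crops included, one or two more only if the job needs it, and the job is handed in when it is done.

```bash
mkdir -p pics
python3 - <<'E'
from cell import env
import cv2,numpy as np
for n in("scene","top"):
    d=env.get_image(n); cv2.imwrite(f"pics/{n}0.png",d["pixels"][:,:,::-1])
    print(n,{k:np.round(v,4).tolist() for k,v in d.items() if k!="pixels"})
print(env.current_t(),env.current_tcp_rot(),env.current_opening())
E
```

```text
scene {'fx': 584.7601, 'fy': 584.7601, 'cx': 324.2837, 'cy': 230.9597, 'eye': [1.4305, 0.8741, 0.9686], 'orientation': [-2.1918, 0.0157, 2.3791]}
top {'fx': 447.0872, 'fy': 447.0872, 'cx': 321.0632, 'cy': 244.7019, 'eye': [0.5278, -0.008, 0.9722], 'orientation': [-3.0569, 0.0212, -1.5961]}
0.1 [-3.14038756e+00  2.99915974e-05  3.31834683e-01] 0.09216548688471081
```

View pics/top0.png

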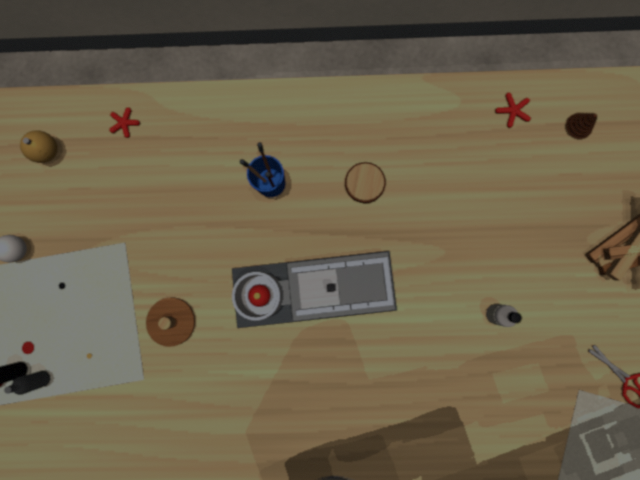

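View pics/scene0.png

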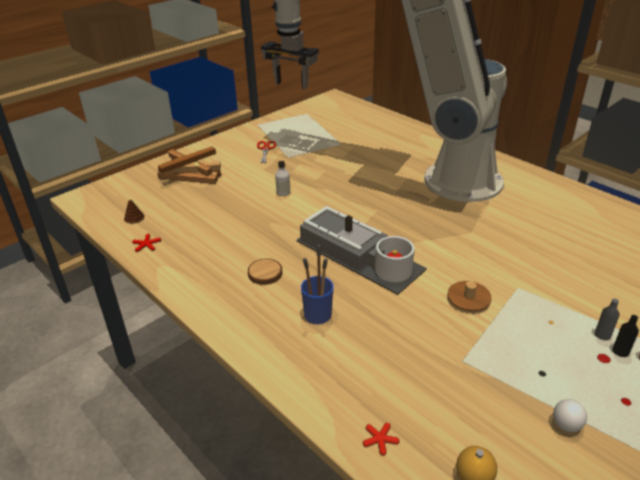

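The top view shows the cover disc at (170,322), the cup mouth at (258,296), the tab at (331,288) and the bottle at (505,316). The base slab corners are at about (233,268), (390,252), (396,311) and (238,327). The scene view agrees, with the cover knob up on the +y side.

```bash
cat > h.py <<'E'
from cell import env
import numpy as np, cv2
from scipy.spatial.transform import Rotation as R
def cam(n,fn=None):
    p=env.current_tool_pos(); r=env.current_tcp_rot()
    d=env.get_image(n)
    if n=="wrist":
        T=np.eye(4); T[:3,:3]=R.from_euler('xyz',r).as_matrix(); T[:3,3]=p
        M=T@np.array(d["hand_eye"])
    else:
        M=np.eye(4); M[:3,:3]=R.from_euler('xyz',d["orientation"]).as_matrix(); M[:3,3]=d["eye"]
    d["M"]=M
    if fn:
        cv2.imwrite(fn,d["pixels"][:,:,::-1]); np.savez(fn[:-4]+".npz",M=M,K=[d["fx"],d["fy"],d["cx"],d["cy"]])
    return d
def load(fn):
    z=np.load(fn[:-4]+".npz"); return z["M"],z["K"]
def back(M,K,px,z):
    px=np.atleast_2d(px).astype(float)
    v=np.c_[(px[:,0]-K[2])/K[0],(px[:,1]-K[3])/K[1],np.ones(len(px))]@M[:3,:3].T
    o=M[:3,3]; return o+v*((z-o[2])/v[:,2])[:,None]
def proj(M,K,P):
    c=(np.atleast_2d(P)-M[:3,3])@M[:3,:3]
    return np.c_[K[0]*c[:,0]/c[:,2]+K[2],K[1]*c[:,1]/c[:,2]+K[3]]
E
python3 - <<'E'
from h import *
d=cam("top","pics/top1.png");M,K=load("pics/top1.png")
c=back(M,K,[(233,268),(390,252),(396,311),(238,327)],0.01);print(c.round(4))
cov=back(M,K,[(170,322)],0.012)[0];cup=back(M,K,[(258,296)],.083)[0];tab=back(M,K,[(331,288)],.109)[0]
print(cov,cup,tab)
v=cup-tab;print("yaw of dryer y axis",np.arctan2(v[1],v[0])-np.pi/2,np.hypot(v[0],v[1]))
w=cam("wrist");print(np.round(w["hand_eye"],4),w["fx"],w["cx"],w["cy"],w["M"].round(3))
for yaw in(.3318,0,-.5,np.pi/2):
    print(yaw,env.inverse_kinematics(list(cov[:2])+[.3],[np.pi,0,yaw]))
E
```

```text
[[ 0.5646  0.2018  0.01  ]
 [ 0.5902 -0.1375  0.01  ]
 [ 0.4642 -0.1454  0.01  ]
 [ 0.4384  0.1921  0.01  ]]
[0.45259531 0.33769692 0.012     ] [0.50504993 0.1365671  0.083     ] [ 0.51752319 -0.00852578  0.109     ]
yaw of dryer y axis 0.08575653976111952 0.14562803844653846
[[-7.000e-04 -9.711e-01 -2.387e-01  6.650e-02]
 [ 1.000e+00 -1.000e-03  1.200e-03 -1.000e-04]
 [-1.400e-03 -2.387e-01  9.711e-01 -1.699e-01]
 [ 0.000e+00  0.000e+00  0.000e+00  1.000e+00]] 371.80648788541913 320.68405957519076 237.30932532531494 [[ 0.325 -0.918 -0.226  0.266]
 [-0.946 -0.316 -0.078 -0.569]
 [ 0.     0.239 -0.971  0.384]
 [ 0.     0.     0.     1.   ]]
0.3318 [ 6.38366220e-01  1.87304573e-01  1.66336413e+00 -4.44089210e-16
  1.29092395e+00  1.87736255e+00]
0 [ 6.38366220e-01  1.87304573e-01  1.66336413e+00 -4.44089210e-16
  1.29092395e+00  2.20916255e+00]
-0.5 [ 6.38366220e-01  1.87304573e-01  1.66336413e+00 -4.44089210e-16
  1.29092395e+00  2.70916255e+00]
1.5707963267948966 [ 6.38366220e-01  1.87304573e-01  1.66336413e+00 -4.44089210e-16
  1.29092395e+00  6.38366220e-01]
```

Run:
```python
from h import *
env.movep([.52,.06,.27],[np.pi,0,.08]); cam("wrist","pics/wd.png")
env.movep([.4526,.3377,.2],[np.pi,0,.08]); cam("wrist","pics/wc.png")
print(env.current_t(),env.current_tool_pos(),env.current_qpos())
```

```text
4.0 [0.45340239 0.33674881 0.20041523] [ 6.36411247e-01  2.74117744e-01  1.77894036e+00 -4.34168928e-04
  1.08797941e+00  2.12852381e+00]
```

View pics/wd.png

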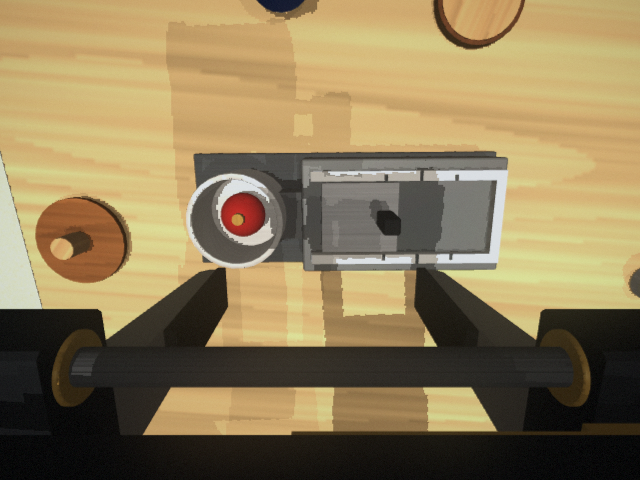

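View pics/wc.png

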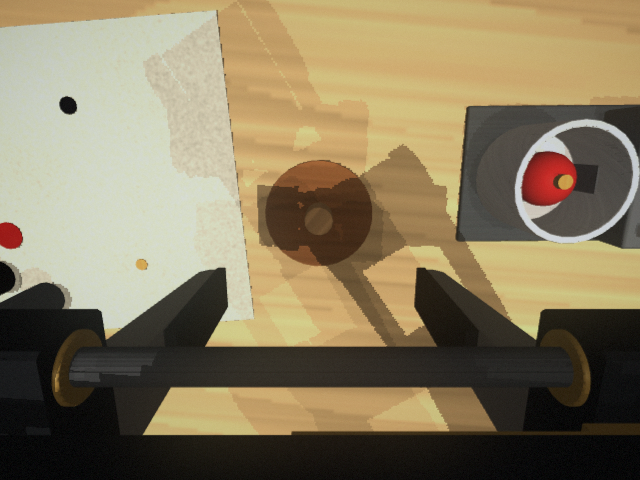

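The wrist views show the rim outline centred near (236,221) in wd and near (578,181) in wc. In wc the disc spans about (265–372, 160–266), with the knob top at (319,221). Next I'll fit these numerically and enlarge the tab area.

Run:
```python
from h import *
from scipy.optimize import least_squares
def fit(P,r=None):
    f=lambda q:np.hypot(P[:,0]-q[0],P[:,1]-q[1])-(q[2])
    s=least_squares(f,[*P[:,:2].mean(0),.05],loss='soft_l1',f_scale=.001);return s.x.round(4),np.abs(s.fun).mean().round(5)
for fn,box,z in(("wc",(505,110,640,250),.083),("wd",(180,165,295,275),.083)):
    I=cv2.imread(f"pics/{fn}.png");M,K=load(f"pics/{fn}.png")
    h=cv2.cvtColor(I,cv2.COLOR_BGR2HSV);m=((h[:,:,1]<60)&(h[:,:,2]>(150))).astype(np.uint8)
    k=np.zeros_like(m);k[box[1]:box[3],box[0]:box[2]]=m[box[1]:box[3],box[0]:box[2]]
    c=max(cv2.findContours(k,cv2.RETR_EXTERNAL,cv2.CHAIN_APPROX_NONE)[0],key=len)[:,0]
    c=cv2.convexHull(c)[:,0]; c=c[c[:,0]<637]
    print(fn,len(c),c.min(0),c.max(0),fit(back(M,K,c,z)))
I=cv2.imread("pics/wc.png");M,K=load("pics/wc.png")
print("disc",back(M,K,[(265,213),(372,213),(319,160),(319,266)],.016).round(4),"knob",back(M,K,[(319,221)],.048))
M,K=load("pics/wd.png")
print("disc wd c",back(M,K,[(82,239)],.012),"knob",back(M,K,[(62,250)],.048))
print("slab far edge",back(M,K,[(195,154),(496,152)],.01).round(4))
I=cv2.imread("pics/wd.png")
cv2.imwrite("pics/crop1.png",cv2.resize(I[140:280,295:515],None,fx=3.6,fy=3.6,interpolation=cv2.INTER_CUBIC))
```

```text
wc 39 [515 119] [636 243] (array([0.5072, 0.1438, 0.0473]), np.float64(9e-05))
wd 35 [186 173] [273 268] (array([0.5077, 0.1433, 0.0471]), np.float64(0.00041))
disc [[0.4528 0.3904 0.016 ]
 [0.4609 0.2874 0.016 ]
 [0.5069 0.3423 0.016 ]
 [0.4034 0.3343 0.016 ]] knob [[0.45542585 0.33823975 0.048     ]]
disc wd c [[0.45756547 0.33766068 0.012     ]] knob [[0.45419223 0.33738476 0.048     ]]
slab far edge [[ 0.5666  0.2047  0.01  ]
 [ 0.5955 -0.1335  0.01  ]]
```

View pics/crop1.png

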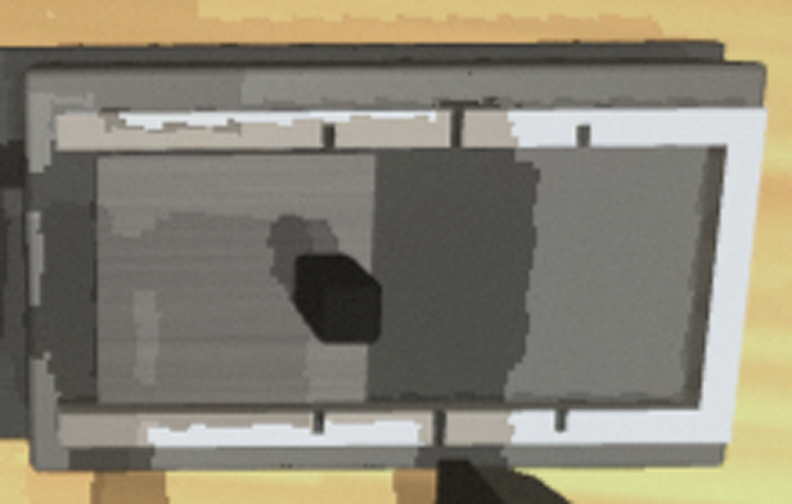

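The enlarged crop shows the tab's top face centred at crop (351,315). The rail marks are at crop x 329, 456 and 584 on the far rail and 318, 439 and 560 on the near rail.

Run:
```python
from h import *
M,K=load("pics/wd.png")
u=lambda a:(np.array(a)+.5)/3.6-.5+[295,140]
t=back(M,K,u([(351,315)]),.109)[0]
f=back(M,K,u([(329,137),(456,126),(584,136)]),.068);n=back(M,K,u([(318,422),(439,428),(560,420)]),.068)
mid=(f+n)/2;print("tab",t.round(4),"mid",mid.round(4))
d=mid[2]-mid[0];a=-d[:2]/np.linalg.norm(d[:2]);print(np.linalg.norm(d),"yaw",np.arctan2(-a[0],a[1]))
cup=np.array([.5074,.1436]);v=cup-t[:2];print("tab-cup",np.hypot(*v),"yaw",np.arctan2(-v[0],v[1]))
e=np.array([.5955-.5666,-.1335-.2047]);print("edge yaw",np.arctan2(e[0],-e[1]), np.hypot(*e))
for y,n in((-.045,"shut"),(-.08,"half"),(-.115,"open")):
    th=.085; ax=np.array([-np.sin(th),np.cos(th)]);print(n,cup+ax*(y-.105))
```

```text
tab [ 0.5201 -0.0063  0.109 ] mid [[ 0.5204 -0.0061  0.068 ]
 [ 0.5237 -0.041   0.068 ]
 [ 0.5263 -0.076   0.068 ]]
0.07017367856576538 yaw 0.08461948797078828
tab-cup 0.15039387138790783 yaw 0.08431311552995091
edge yaw 0.08524530727044928 0.3394325411624525
shut [ 0.52013465 -0.00585845]
half [ 0.52310607 -0.04073209]
open [ 0.52607749 -0.07560573]
```

Run:
```python
from h import *
D=[np.pi,0,.0848]
env.move_gripper(.06)
env.movep([.4556,.3384,.08],D)
env.dwell(.2);print(env.current_tool_pos())
print("touch",env.move_straight([.4556,.3384,.022],vel=.06,threshold=6));env.dwell(.2)
print(env.current_tool_pos(),env.current_contact_force())
env.move_gripper(0);print(env.current_opening(),env.current_contact_force())
env.move_straight([.4556,.3384,.05],vel=.06);env.dwell(.3)
print(env.current_opening(),env.current_contact_force(),env.current_wrist_torque())
env.move_straight([.4556,.3384,.19],vel=.15);env.dwell(.3)
cam("wrist","pics/held.png");cam("scene","pics/sc_held.png");print(env.current_tool_pos(),env.current_contact_force(),env.current_opening(),env.current_t())
```

```text
[0.4569243  0.33940972 0.082131  ]
touch False
[0.45579796 0.33854499 0.02237525] [ 0.02663255 -0.2116047   0.66991923]
0.02514691010737182 [ 0.80787668 -0.05718339  0.34313372]
0.025334254616206094 [-1.11822913 -0.10907062 -1.37598188] [ 0.02143177  0.02335735 -0.06711311]
[0.45550149 0.33833026 0.18969172] [-0.10526104 -0.62979557 -1.29477454] 0.025427528561811692 9.7167
```

View pics/held.png

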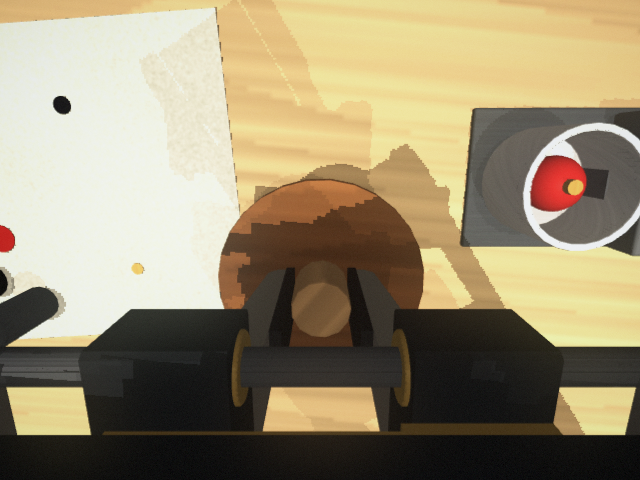

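The cover is held level and centred: the disc spans columns 219–424, and its front edge is at row 179 against 178 predicted. The measured weight is about 1.3 N. Now I'll place it.

Run:
```python
from h import *
D=[np.pi,0,.0848]
x,y=.5074,.1436
env.movep([x,y,.19],D);env.dwell(.2)
env.move_straight([x,y,.112],vel=.1);env.dwell(.3)
print(env.current_tool_pos(),env.current_contact_force())
print("touch",env.move_straight([x,y,.0945],vel=.015,threshold=2.5))
p=env.current_tool_pos();print(p,env.current_contact_force(),env.current_wrist_torque())
env.dwell(.2);print(env.current_tool_pos(),env.current_contact_force(),env.current_t())
cam("wrist","pics/place.png");cam("scene","pics/sc_place.png")
```

```text
[0.50765033 0.14366403 0.1124148 ] [-0.5207122  -0.86463119 -2.24396889]
touch True
[0.50731357 0.14358094 0.09699712] [-0.40744167 -0.27715456  4.37551132] [-0.0053463   0.01358671 -0.01433768]
[0.5072951  0.14355746 0.09697834] [ 0.39231753 -0.30526264  4.88402988] 13.0917
```

Run:
```python
from h import *
env.move_gripper(.06);env.dwell(.3)
print(env.current_contact_force())
x,y=.5073,.1436
env.move_straight([x,y,.2],vel=.1);env.dwell(.2)
cam("wrist","pics/rel.png");d=cam("scene","pics/sc_rel.png")
M,K=load("pics/sc_rel.png");c=proj(M,K,[[x,y,.09]])[0];print(c)
a,b=c.astype(int);s=d["pixels"][b-60:b+60,a-80:a+80,::-1];r=cv2.imread("pics/rel.png")
cv2.imwrite("pics/both.png",np.hstack([cv2.resize(r,(480,360)),cv2.resize(s,(320,240),interpolation=3) if 0 else cv2.copyMakeBorder(cv2.resize(s,(320,240),interpolation=cv2.INTER_CUBIC),0,120,0,0,0)]))
print(env.current_t())
```

```text
[0.59725824 0.14467743 0.57721914]
[395.2015555  244.62346271]
15.6417
```

View pics/both.png

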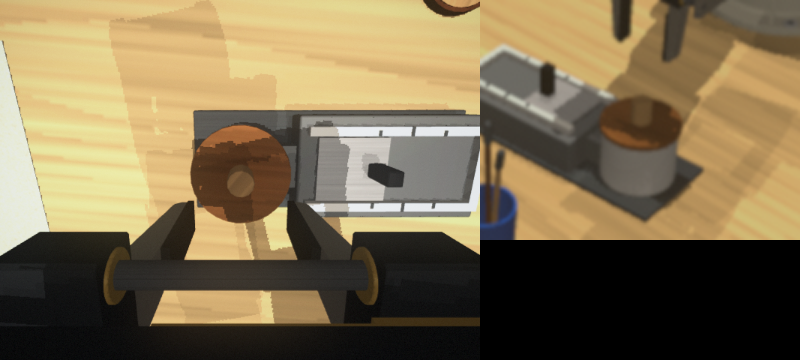

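The cover sits flat on the rim in both views, with the disc centred near (241,173) in the left panel. Next is the tab.

Run:
```python
from h import *
D=[np.pi,0,.0848]
env.movep([.5201,-.0062,.2],D);env.dwell(.2)
env.move_straight([.5201,-.0062,.13],vel=.1)
print("touch",env.move_straight([.5201,-.0062,.075],vel=.05,threshold=6));env.dwell(.2)
f0=env.current_contact_force();print(env.current_tool_pos(),f0)
env.move_gripper(0);env.dwell(.2);print(env.current_opening(),env.current_contact_force(),env.current_tool_pos())
cup=np.array([.5074,.1436]);ax=np.array([-np.sin(.0848),np.cos(.0848)])
print("tgt",cup-.185*ax)
t=cup-.185*ax
env.move_straight([*t,.075],vel=.03);env.dwell(.4)
print(env.current_opening(),env.current_contact_force(),env.current_tool_pos(),env.current_t())
cam("wrist","pics/pull.png");d=cam("top","pics/top_pull.png");s=cam("scene","pics/sc_pull.png")
r=cv2.imread("pics/pull.png")[80:320];r=cv2.resize(r,(800,300))
def crop(f):
    M,K=load(f);a,b=proj(M,K,[[.5231,-.0,.09]])[0].astype(int);return cv2.resize(cv2.imread(f)[b-45:b+45,a-60:a+60],(400,300),interpolation=cv2.INTER_CUBIC)
cv2.imwrite("pics/pullall.png",np.vstack([r,np.hstack([crop("pics/top_pull.png"),crop("pics/sc_pull.png")])]))
```

```text
touch False
[ 0.52029002 -0.00621185  0.0752776 ] [ 0.36463137 -0.16174359 -0.76488177]
0.015904635833668135 [0.15857654 3.29726975 1.04468327] [ 0.52003936 -0.00596395  0.07497812]
tgt [ 0.5230692  -0.04073523]
0.01590606927162189 [-0.19850428  7.91888577  0.12338489] [ 0.5230703  -0.04056153  0.07500678] 21.4333
```

View pics/pullall.png

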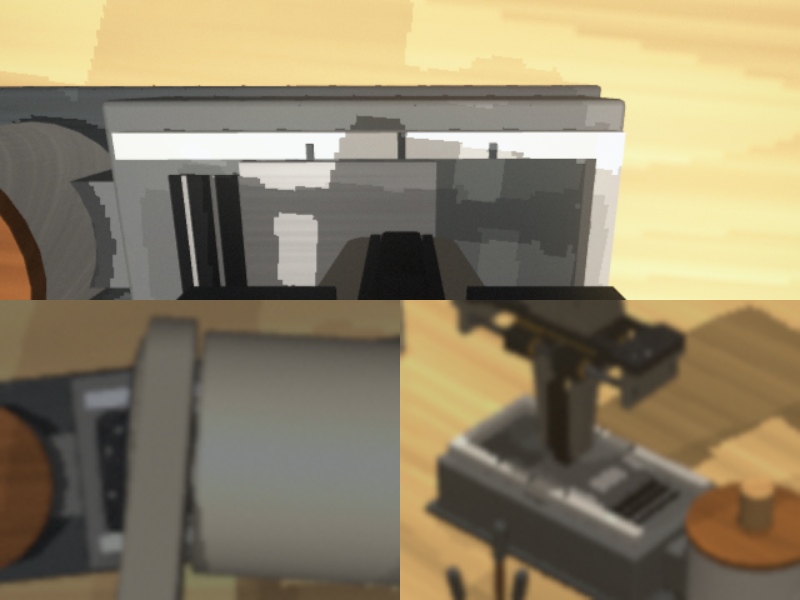

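The half mark at column 401 lines up with the tab and gripper centre at about 402. The spring force reads 7.9 N, against 8 N expected at half, and the cover is still seated.

Run:
```python
from h import *
print(env.current_tool_pos(),env.current_contact_force(),env.current_opening(),env.current_t());env.hand_in()
```

```text
[ 0.52304235 -0.04056416  0.07496334] [1.12018761 7.52326835 0.83815297] 0.01571448915182135 21.5833
the job is handed in; nothing more can be done
```

I put the cover on the drying cup and let go of it. I then slid the shutter to half travel and handed the job in at 21.6 s with the gripper still holding the tab.

- **Cover:** I lowered it slowly and stopped on contact at about 4–5 N. The height at contact was within 0.5 mm of the seated height. After release, both camera views showed it centred and flat on the rim, and it was still so after the pull.
- **Shutter:** The tab travelled 34.7 mm, against 35 mm for half. The middle mark lined up with the tab to about a pixel in the wrist view. The tool force read 7.5–7.9 N, against 8 N expected at half, and the grip held at 15.7–15.9 mm on the 16 mm tab.
- **Bystanders:** The arm's paths were planned clear of the paint bottle, brush cup and wood slice. I didn't take a separate picture at the end to check that they hadn't moved.

No check failed or disagreed with another.

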